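# Pump up the desk air duster

## Robot

A 6-joint arm with a two-finger parallel gripper is mounted at the origin on the work surface. World frame = base frame: x ahead of the robot, y to its left, z up, the work surface at z = 0. Lengths are in m, angles in rad, forces in N, time in s.
With the tool pointing down it reaches from about 0.325 to 1 m from the base axis. Payload 5.1 kg.
Tool frame: the origin (TCP) lies between the finger pads; the fingertips stand robot.tip_extent ahead of it and the grasp point (between the pads) lies 2 mm behind it (robot.tip_extent is the distance from the TCP to the fingertips, in m); z points along the fingers, x is the direction in which the jaws open and shut, and the axes are right-handed (so a half turn about z gives the same grasp; the last joint's range is limited). The gripper opens to 85 mm and grips with 20 to 120 N. Pads are 22 mm wide; open, the fingers measure 114 mm over their backs; the gripper's body (76 mm by 85 mm) begins 54 mm behind the grasp point. The pads swing forward as they close: fully open they stand 13 mm farther back than shut.
Start: joints at [-1.198, 0.124, 1.65, -0, 1.367, -0.083], TCP at [0.286, -0.584, 0.225] pointing down, gripper open.
Joint ranges: [-2.61, 2.61], [-1.02, 2.33], [0.03, 2.71], [-1.35, 4.49], [0.32, 2.68], [-2.91, 2.91]. Speed limits (rad/s): [2.57, 2.57, 3.14, 3.14, 3.14, 3.14].

## Interface

Orientations are given as a 3x3 rotation matrix whose columns are the frame's x, y, z axes.
In Python, from workcell import telemetry, get_image, camera_info, robot gives the robot as it stands.
- The arm moves only by the shell command python3 -m creep 'ROWS'. ROWS is JSON, a list that holds one entry, the list of rows, each a list of 7 numbers: the opening, from 0 (shut) to 1 (fully open), then the shift along the tool's x, y, z in cm, then the turn, a rotation vector about the tool's x, y, z in rad. A call has 1 to 5 rows; each row shifts and turns the commanded pose from where the row before left it, along the tool's axes as they then stand; what a row does not reach is not made up. A row lasts 1/8 s, in which the tool goes at most 62.5 mm and 10.7 degrees, less where a joint would pass 70% of its speed; a pose out of reach is approached as far as the arm can. A call with a gripper value outside its range is refused whole. The fingers move at their own pace and stop on an object; the grip force is fixed at half the most. Time passes only in rows, so rows that do not move let the fingers close. It gives the time, the measured TCP pose, the force and the opening at its end, in the units of the state.
- telemetry.sense(): the state, without advancing time (a new reading comes with each control period).
- get_image(name): name is "scene" or "top"; returns the picture (480x640x3 uint8, red, green, blue); there is no depth.
- camera_info(name): a dict with "camera_matrix" (3x3 intrinsics, pixels), "R" (3x3) and "t" (3): a world point X has camera coordinates R X + t. Camera axes: x right, y down, z forward; pixel columns grow to the right and rows downward; lengths in m; the calibration is good to about 2 mm. A picture is of the moment at which its call begins. camera_info takes no time and is no camera call.
- robot.finish_job(): hands the job in, once; it reports no verdict.
The state is a dict: "time": time; "q": joint angles; "dq": joint speeds; "effort": joint torques, N m; "tool_pos": TCP position; "tool_rot": TCP orientation; "contact_force": force on the tool from outside, world axes, zero at the start; "moment": the same for the moment, N m; "gripper_width": opening from 0.0 (shut) to 1.0 (fully open).
Only numpy, scipy, OpenCV 4.12 (cv2) and the standard library are available. Lean on these libraries where they do the work, as an engineer would, in place of code of your own. Each camera call takes 0.05 s, during which the arm holds its last target.

## Task

Charge the hand-pumped air duster so it is ready for cleaning the keyboard: press its pump knob down with the fingertips in full strokes, letting it spring right back up each time, until the pressure pin on its head stands fully out, then take the hand away with the knob up. Push on the knob only, not on the pin or the rest of the duster; leave it standing where it is, without lifting or tipping it, and do not disturb the other things on the desk.

Things in the scene. Friction and masses are not known exactly. Their poses are not given: they have to be found in the camera images.
- duster: Hand-pumped air duster, a loose upright canister of about 0.7 kg: grey metal tank 76 mm across on an 85 mm rubber foot, a 42 mm wide grey head (172 to 206 mm above the desk) with a short nozzle and a trigger on its own -x side, a round grey pump knob on top, and a steel pressure pin in a brass gland on its +x side. Origin: centre of the underside; z up. Overall height 250 mm with the knob up.
- knob_top (a point): Centre of the pump knob's flat top; the knob is 42 mm across, 14.5 mm thick, on the duster's axis, its top 250 mm above the desk when up and 230 mm when fully pressed. It moves with the knob.
- pump_knob (a joint): Stroke of the pump knob in m: 0 up, 0.020 fully down. A spring drives it back up (about 5 N to start it, up to about 15 N to bottom it). A stroke only counts if the knob goes (nearly) all the way down, and the next one only if it has come (nearly) all the way back up first: within 2 mm at both ends is safe.
- pressure_pin (a joint): How far the pressure pin stands out in m: 0 flush with its gland (empty), 0.015 (to 0.016) fully out (charged). It climbs about 2.5 mm with every full stroke, stays there by itself, and stops at fully out however often the knob is pressed after that. It starts somewhere between 0 and 0.008, so three to six full strokes are needed.
- pin_tip (a point): Top of the pressure pin: a steel pin 10 mm across, 40 mm from the duster's axis along its +x, in an upright brass gland 19 mm across whose top is 212 mm above the desk; the tip is at 213 mm when empty, 228 mm when fully out.
- mug: Bystander, loose: plain white mug with a handle, 82 mm across, 95 mm high. Origin: centre of the underside.
- jar_big: Bystander, loose: honey jar with a metal screw lid, 72 mm across, 85 mm high. Origin: centre of the underside.
- gel_bottle: Bystander, loose: white pump bottle of hand gel, 64 mm across, 166 mm high, with its own small spout on top: a bystander, not the duster. Origin: centre of the underside.
- jar_small: Bystander, loose: small honey jar with a screw lid, 50 mm across, 55 mm high. Origin: centre of the underside.
- marker: Bystander, loose: marker pen lying flat, 150 mm long, 19 mm thick; its origin is 25 mm from the middle.
- glue: Bystander, loose: amber glue bottle with a tapered nozzle, 40 mm across, 120 mm high. Origin: centre of the underside.
- stapler: Bystander, loose: desk stapler, 145 x 34 mm, 60 mm high. Origin: centre of the underside.
- punch: Bystander, loose: two-hole paper punch, 105 x 115 mm, 77 mm high. Origin: centre of the underside.

How it is judged:
By the outcome, as a careful person would: the job done as asked, in the order asked, and still so for the second after the job is handed in, with the robot touching nothing.
It also fails if it takes over 45 s, if anything falls off the work surface, if the arm or the gripper's body presses on something with over 40 N, if the wrist force passes 120 N, or if a joint passes its speed limit or range.

## Working session

There is one attempt and no reset: what is moved stays moved. The work goes in short steps, Python scripts to look and compute and a shell command to move; the robot and the scene stay as the last step left them, time stands still between calls to the robot, and variables do not carry over. Pictures are saved under pics/ and viewed, and the job is handed in when it is done.

```bash
mkdir -p pics; python3 - <<'E'
from workcell import telemetry, get_image, camera_info, robot
import cv2
for n in("scene","top"):
    cv2.imwrite(f"pics/{n}0.png",cv2.cvtColor(get_image(n),cv2.COLOR_RGB2BGR)); c=camera_info(n); print(n,c)
s=telemetry.sense(); print({k:s[k] for k in("time","tool_pos","tool_rot","gripper_width","contact_force")},robot.tip_extent)
E
```

```text
scene {'camera_matrix': array([[580.65163543,   0.        , 317.19889168],
       [  0.        , 580.65163543, 249.53762838],
       [  0.        ,   0.        ,   1.        ]]), 'R': array([[-5.15580131e-01,  8.56841264e-01, -4.20554679e-04],
       [ 5.91407201e-01,  3.55507406e-01, -7.23776213e-01],
       [-6.20011815e-01, -3.73413354e-01, -6.90034649e-01]]), 't': array([ 0.21391937, -0.18181159,  1.54866686])}
top {'camera_matrix': array([[496.9771064 ,   0.        , 321.33596785],
       [  0.        , 496.9771064 , 240.27940204],
       [  0.        ,   0.        ,   1.        ]]), 'R': array([[ 0.00475528, -0.99991208, -0.01237801],
       [-0.9989346 , -0.00418171, -0.04595839],
       [ 0.04590258,  0.01258337, -0.99886666]]), 't': array([0.0406544 , 0.47682671, 1.14133307])}
{'time': 0.1, 'tool_pos': array([ 0.28586645, -0.58312344,  0.22414136]), 'tool_rot': array([[ 4.40167456e-01, -8.97915428e-01, -7.03805961e-04],
       [-8.97913661e-01, -4.40167992e-01,  1.78779307e-03],
       [-1.91507984e-03, -1.54971341e-04, -9.99998154e-01]]), 'gripper_width': 1.0011164884150672, 'contact_force': array([ 0.52142744, -0.37507884, -0.06656371])} 0.017
```

View pics/scene0.png

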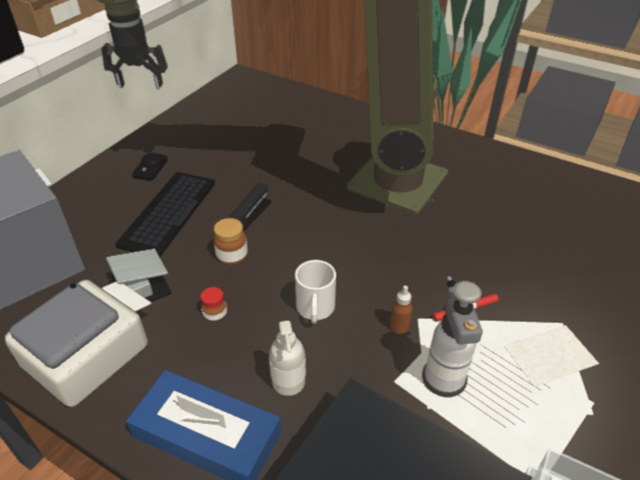

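View pics/top0.png

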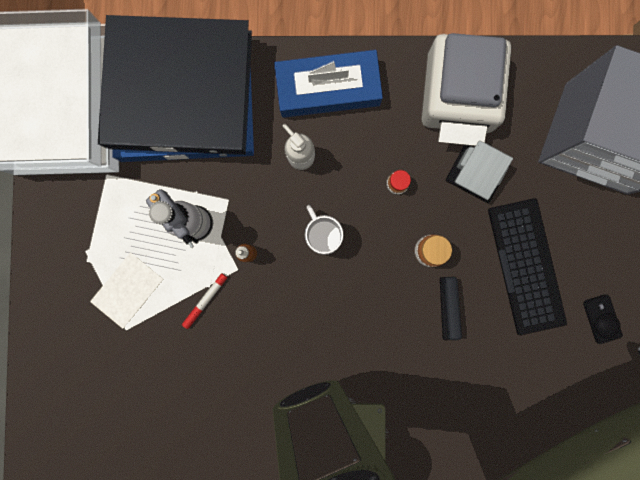

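The duster's knob shows at about (162,214) in top and (466,292) in scene. I'll zoom in to measure it.

```bash
python3 - <<'E'
import cv2,numpy as np
a=cv2.imread("pics/top0.png")[175:255,125:235]; b=cv2.imread("pics/scene0.png")[265:405,400:510]
a=cv2.resize(a,None,fx=5,fy=5,interpolation=cv2.INTER_CUBIC)   # 550x400
b=cv2.resize(b,None,fx=4,fy=4,interpolation=cv2.INTER_CUBIC)
cv2.imwrite("pics/za.png",a);cv2.imwrite("pics/zb.png",b)
E
```

```text
(no output)
```

View pics/za.png

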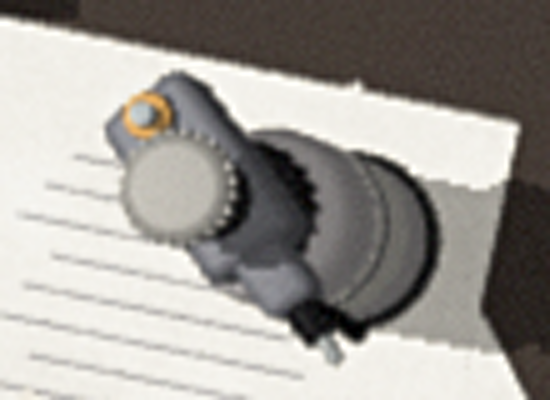

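View pics/zb.png

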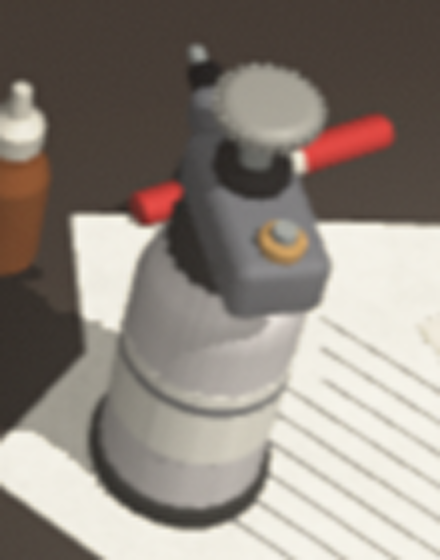

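```bash
cat > h.py <<'E'
import numpy as np,cv2
from workcell import telemetry, get_image, camera_info, robot
def ray(n,u,v):
    c=camera_info(n);K,R,t=[np.asarray(c[k]) for k in("camera_matrix","R","t")]
    return -R.T@t,R.T@np.linalg.solve(K,[u,v,1.])
def plane(n,u,v,z):
    o,d=ray(n,u,v);return o+d*(z-o[2])/d[2]
def tri(p,q):
    P=[]
    for n in("top","scene"):
        c=camera_info(n);P.append(np.asarray(c["camera_matrix"])@np.c_[c["R"],c["t"]])
    X=cv2.triangulatePoints(P[0],P[1],np.array(p,float),np.array(q,float)).ravel();return X[:3]/X[3]
E
python3 - <<'E'
from h import *
T=lambda x,y:(125+x/5-.4,175+y/5-.4); S=lambda x,y:(400+x/4-.4,265+y/4-.4)
kt,ks=T(175,188),S(271,102); pt,ps=T(147,114),S(286,232)
k=plane("top",*kt,.25);k2=plane("scene",*ks,.25);print(k,k2,tri(kt,ks))
g=plane("top",*pt,.215);g2=plane("scene",*ps,.215);print(g,g2,tri(pt,ps), np.linalg.norm((g-k)[:2]))
# knob diameter in top
print(np.linalg.norm(plane("top",*T(122,188),.25)-plane("top",*T(230,188),.25)))
d=(g-k)[:2];print(np.degrees(np.arctan2(d[1],d[0])),np.hypot(*k[:2]),np.degrees(np.arctan2(k[1],k[0])))
for z in(0,.0):print(plane("scene",*S(182,455),0.02))
s=telemetry.sense();print(s["tool_rot"].round(3).tolist(),s["q"])
E
```

```text
[0.51642567 0.33931683 0.25      ] [0.51748343 0.34181146 0.25      ] [0.5161821  0.34088961 0.2481149 ]
[0.54852522 0.36263314 0.215     ] [0.54735862 0.36574003 0.215     ] [0.54779725 0.36455337 0.21443783] 0.039674068532504256
0.04013295644147601
35.993721979890594 0.6179250595712001 33.30686401329673
[0.52857956 0.34555982 0.02      ]
[0.52857956 0.34555982 0.02      ]
[[0.44, -0.898, -0.001], [-0.898, -0.44, 0.002], [-0.002, -0.0, -1.0]] [-1.19761968e+00  1.24455867e-01  1.65157845e+00 -3.65591306e-06
  1.36747967e+00 -8.26085259e-02]
```

```bash
python3 -m creep '[[[0,0,0,-5.3,0,0,0],[0,0,0,-5.3,0,0,0],[0,-3,-2.5,0,0,0,0],[0,-4.5,-3.8,0,0,0,0],[0,-4.5,-3.8,0,0,0,0]]]'
```

```text
time: 0.72
tool_pos: [0.324, -0.4298, 0.3307]
tool_rot: [[0.439, -0.898, -0.0], [-0.898, -0.439, 0.001], [-0.001, -0.0, -1.0]]
contact_force: [1.1, -0.4, 0.0]
gripper_width: -0.003
```

```bash
python3 -m creep '[[[0,-4.5,-3.8,0,0,0,0],[0,-4.5,-3.8,0,0,0,0],[0,-4.5,-3.8,0,0,0,0],[0,-4.5,-3.8,0,0,0,0],[0,-4.5,-3.8,0,0,0,0]]]'; python3 -m creep '[[[0,-4.5,-3.8,0,0,0,0],[0,-4.5,-3.8,0,0,0,0],[0,-4.5,-3.8,0,0,0,0],[0,-3.5,-3,0,0,0,0],[0,0,0,0,0,0,0]]]'
python3 - <<'E'
from h import *
s=telemetry.sense();R=s["tool_rot"];print(100*R.T@(np.array([.517,.3405,.267])-s["tool_pos"]),s["q"])
E
```

```text
time: 1.35
tool_pos: [0.3954, -0.1439, 0.3309]
tool_rot: [[0.44, -0.898, 0.0], [-0.898, -0.44, 0.0], [-0.0, -0.0, -1.0]]
contact_force: [0.5, 0.1, 0.2]
gripper_width: -0.0
time: 1.98
tool_pos: [0.4498, 0.0727, 0.3306]
tool_rot: [[0.445, -0.896, -0.002], [-0.896, -0.445, 0.0], [-0.001, 0.001, -1.0]]
contact_force: [-0.9, -0.8, 0.0]
gripper_width: 0.002
[-20.99033927 -17.93768644   6.35411471] [ 4.21933880e-02 -3.63184290e-01  1.92027397e+00  2.38719279e-04
  1.58602880e+00  1.15202722e+00]
```

```bash
python3 -m creep '[[[0,-4.4,-3.8,0,0,0,0],[0,-4.4,-3.8,0,0,0,0],[0,-4.4,-3.8,0,0,0,0],[0,-4.4,-3.8,0,0,0,0],[0,-2.5,-2.0,0,0,0,0]]]'; python3 -m creep '[[[0,-0.8,-0.6,0,0,0,0],[0,0,0,0,0,0,0],[0,0,0,0,0,0,0]]]'
python3 - <<'E'
from h import *
s=telemetry.sense();R=s["tool_rot"];print(100*R.T@(np.array([.517,.3405,.267])-s["tool_pos"]),s["q"])
for n in("scene","top"):
    cv2.imwrite(f"pics/{n}1.png",cv2.cvtColor(get_image(n),cv2.COLOR_RGB2BGR))
a=cv2.imread("pics/top1.png")[150:270,100:240]; b=cv2.imread("pics/scene1.png")[195:345,390:530]
cv2.imwrite("pics/z1.png",np.vstack([cv2.resize(x,None,fx=2.2,fy=2.2,interpolation=cv2.INTER_CUBIC) for x in(a,b)]))
E
```

```text
time: 2.6
tool_pos: [0.5164, 0.3275, 0.3304]
tool_rot: [[0.441, -0.898, -0.001], [-0.898, -0.441, -0.001], [0.0, 0.001, -1.0]]
contact_force: [0.1, -0.3, -1.1]
gripper_width: 0.0
time: 2.98
tool_pos: [0.518, 0.3348, 0.3315]
tool_rot: [[0.439, -0.899, 0.0], [-0.899, -0.439, -0.0], [0.0, -0.0, -1.0]]
contact_force: [1.1, 0.5, -0.6]
gripper_width: 0.001
[-0.55673194 -0.16399213  6.45434823] [ 4.87003731e-01  6.69270737e-03  1.59700333e+00 -4.13918665e-04
  1.53784595e+00  1.60358296e+00]
```

View pics/z1.png

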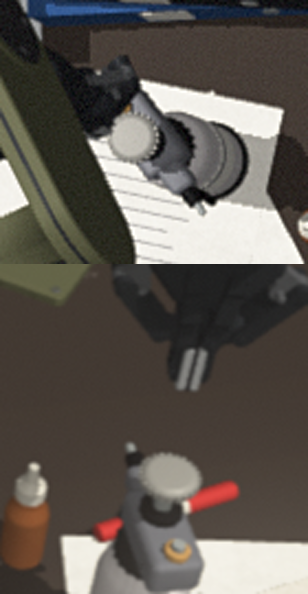

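Fingers are shut above the knob. The scene crop shows the tips roughly above its top. Next is a correction of -0.6 cm in x and -0.2 cm in y, then lowering to about 8 mm over the knob.

```bash
python3 -m creep '[[[0,-0.6,-0.2,0,0,0,0],[0,0,0,2.8,0,0,0],[0,0,0,2.8,0,0,0],[0,0,0,0,0,0,0],[0,0,0,0,0,0,0]]]'
python3 - <<'E'
from h import *
s=telemetry.sense();R=s["tool_rot"];print(100*R.T@(np.array([.517,.3405,.267])-s["tool_pos"]))
for n in("scene","top"):
    cv2.imwrite(f"pics/{n}2.png",cv2.cvtColor(get_image(n),cv2.COLOR_RGB2BGR))
a=cv2.imread("pics/top2.png")[150:270,100:240]; b=cv2.imread("pics/scene2.png")[225:345,390:530]
cv2.imwrite("pics/z2.png",np.vstack([cv2.resize(x,None,fx=2.5,fy=2.5,interpolation=cv2.INTER_CUBIC) for x in(a,b)]))
E
```

```text
time: 3.7
tool_pos: [0.5173, 0.3428, 0.2766]
tool_rot: [[0.44, -0.898, 0.001], [-0.898, -0.44, 0.001], [-0.0, -0.002, -1.0]]
contact_force: [-0.2, -0.1, 0.1]
gripper_width: 0.0
[0.19358259 0.13207878 0.96468503]
```

View pics/z2.png

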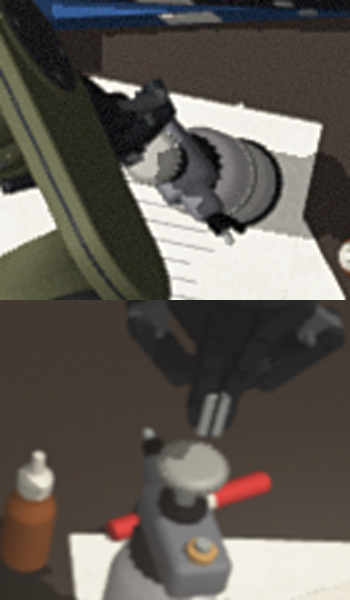

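```bash
python3 - <<'E'
from h import *
c=camera_info("scene");K=c["camera_matrix"]
s=telemetry.sense();p=s["tool_pos"]+s["tool_rot"]@[0,0,robot.tip_extent]
for X in(p,np.array([.517,.3405,.25]),p+s["tool_rot"]@[0,.011,0],p-s["tool_rot"]@[0,.011,0]):
    y=K@(c["R"]@X+c["t"]);print(X,y[:2]/y[2])
b=cv2.imread("pics/scene2.png")[255:305,440:510]
cv2.imwrite("pics/z3.png",cv2.resize(b,None,fx=9,fy=9,interpolation=cv2.INTER_CUBIC))
E
```

```text
[0.51771603 0.34296436 0.26046245] [469.16731512 286.00930578]
[0.517  0.3405 0.25  ] [466.67544939 289.59513352]
[0.50783899 0.33812259 0.26042794] [468.45490989 280.97941852]
[0.52759308 0.34780613 0.26049696] [469.89215045 291.12695497]
```

View pics/z3.png

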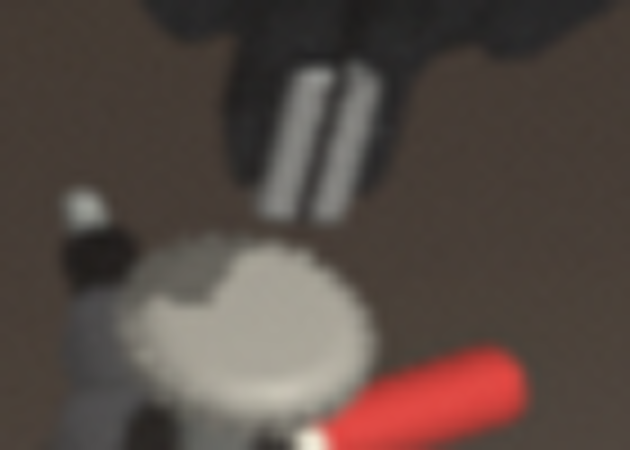

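```bash
python3 - <<'E'
from h import *
c=camera_info("scene");K=c["camera_matrix"]
def pr(X):
    y=K@(c["R"]@X+c["t"]);return (y[:2]/y[2]).round(1)
R=np.array([[.44,-.898,0],[-.898,-.44,0],[0,0,-1.]])
p0=np.array([.2859,-.5831,.2241])
for x in(-.0425,.0425,-.057,.057):
  for z in (-.013,.004,.017): print(x,z,pr(p0+R@[x,0,z]))
p1=np.array([.518,.3348,.3315]);print(pr(p1+R@[0,-.011,.017]),pr(p1+R@[0,-.011,.0]))
p2=telemetry.sense()["tool_pos"]
print([pr(p2+R@[0,-.011,z]) for z in(.017,.004,0,-.02,-.05)])
b=cv2.imread("pics/scene0.png")[0:100,80:190]
b=cv2.resize(b,None,fx=5,fy=5,interpolation=cv2.INTER_CUBIC);cv2.imwrite("pics/z4.png",b)
b=cv2.imread("pics/scene1.png")[195:345,390:530]
b=cv2.resize(b,None,fx=4,fy=4,interpolation=cv2.INTER_CUBIC);cv2.imwrite("pics/z5.png",b)
E
```

```text
-0.0425 -0.013 [157.7  90.7]
-0.0425 0.004 [159.  97.]
-0.0425 0.017 [160.  101.8]
0.0425 -0.013 [123.9  89.3]
0.0425 0.004 [125.4  95.6]
0.0425 0.017 [126.6 100.3]
-0.057 -0.013 [163.5  91. ]
-0.057 0.004 [164.8  97.3]
-0.057 0.017 [165.7 102. ]
0.057 -0.013 [118.1  89. ]
0.057 0.004 [119.7  95.3]
0.057 0.017 [121. 100.]
[471.1 265.1] [473.2 257. ]
[array([469.9, 291.1]), array([471.4, 285.5]), array([471.9, 283.7]), array([474.3, 274.8]), array([478. , 260.8])]
```

View pics/z4.png

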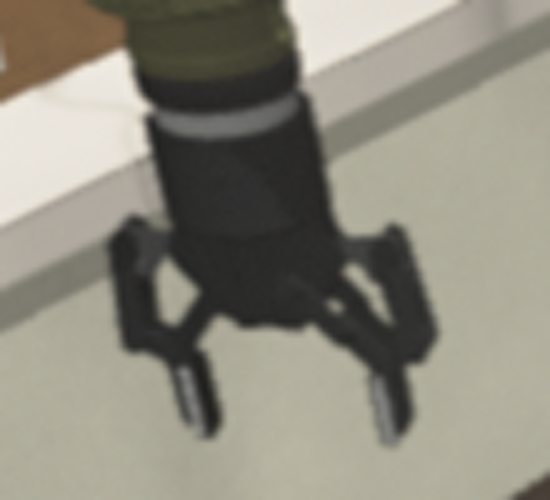

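View pics/z5.png

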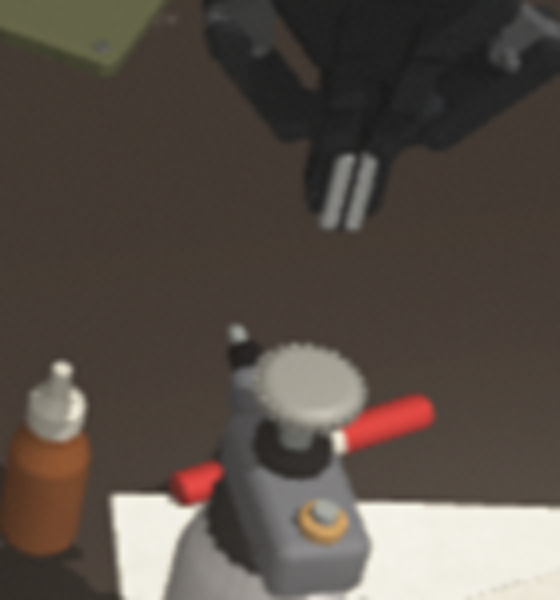

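```bash
python3 - <<'E'
from h import *
c=camera_info("top");K=c["camera_matrix"]
def pr(X):
    y=K@(c["R"]@X+c["t"]);return y[:2]/y[2]
s=telemetry.sense();R=s["tool_rot"];p=s["tool_pos"]
b=cv2.imread("pics/top2.png")[170:250,110:210]
b=cv2.resize(b,None,fx=6,fy=6,interpolation=cv2.INTER_CUBIC)
for z in(.017,-.009,-.06):
  q=[(pr(p+R@[x,y,z])-[110,170]+.4)*6 for x,y in((-.0145,-.011),(.0145,-.011),(.0145,.011),(-.0145,.011))]
  cv2.polylines(b,[np.int32(q)],True,{.017:(0,0,255),-.009:(0,255,0),-.06:(255,0,0)}[z],1)
cv2.imwrite("pics/z6.png",b)
E
```

```text
(no output)
```

View pics/z6.png

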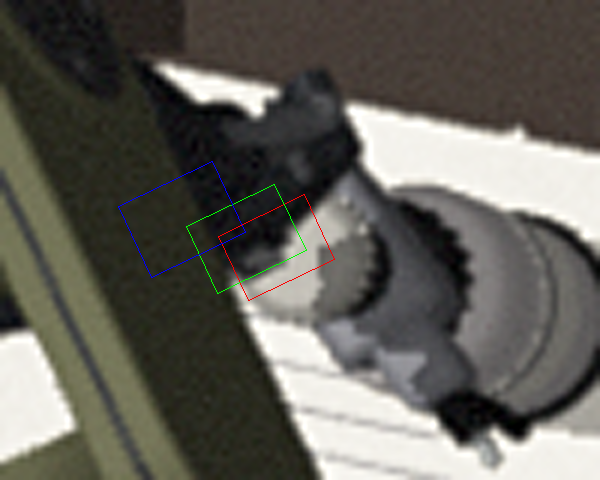

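```bash
python3 -m creep '[[[0,0.2,0.3,0.3,0,0,0],[0,0,0,0.4,0,0,0],[0,0,0,0.2,0,0,0],[0,0,0,0,0,0,0]]]'
python3 - <<'E'
from h import *
s=telemetry.sense();R=s["tool_rot"];print(100*R.T@(np.array([.517,.3405,.267])-s["tool_pos"]))
for n in("scene","top"):
    cv2.imwrite(f"pics/{n}3.png",cv2.cvtColor(get_image(n),cv2.COLOR_RGB2BGR))
a=cv2.imread("pics/top3.png")[170:250,110:210]; b=cv2.imread("pics/scene3.png")[250:315,430:530]
cv2.imwrite("pics/z7.png",np.vstack([cv2.resize(x,None,fx=4,fy=4,interpolation=cv2.INTER_CUBIC) for x in(a,b)]))
E
```

```text
time: 4.3
tool_pos: [0.515, 0.3393, 0.2659]
tool_rot: [[0.44, -0.898, -0.001], [-0.898, -0.44, -0.0], [0.0, 0.001, -1.0]]
contact_force: [0.1, 0.4, -0.0]
gripper_width: -0.003
[-0.01625451 -0.22968188 -0.10725082]
```

View pics/z7.png

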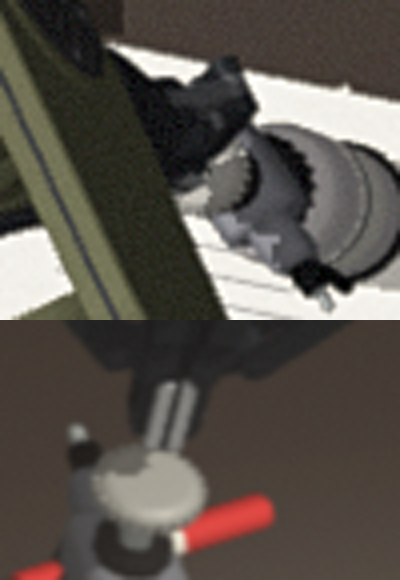

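```bash
python3 -m creep '[[[0,0,-0.2,0.4,0,0,0],[0,0,0,0.4,0,0,0],[0,0,0,0.2,0,0,0],[0,0,0,0,0,0,0]]]'
python3 - <<'E'
from h import *
s=telemetry.sense();R=s["tool_rot"];print(100*R.T@(np.array([.517,.3405,.267])-s["tool_pos"]))
for n in("scene","top"):
    cv2.imwrite(f"pics/{n}4.png",cv2.cvtColor(get_image(n),cv2.COLOR_RGB2BGR))
a=cv2.imread("pics/top4.png")[180:230,130:200]; b=cv2.imread("pics/scene4.png")[265:310,440:510]
cv2.imwrite("pics/z8.png",np.vstack([cv2.resize(x,None,fx=6,fy=6,interpolation=cv2.INTER_CUBIC) for x in(a,b)]))
E
```

```text
time: 4.9
tool_pos: [0.5168, 0.3402, 0.256]
tool_rot: [[0.44, -0.898, -0.001], [-0.898, -0.44, -0.0], [0.0, 0.001, -1.0]]
contact_force: [0.2, -0.5, 0.2]
gripper_width: -0.001
[-0.01661834 -0.02832318 -1.10483829]
```

View pics/z8.png

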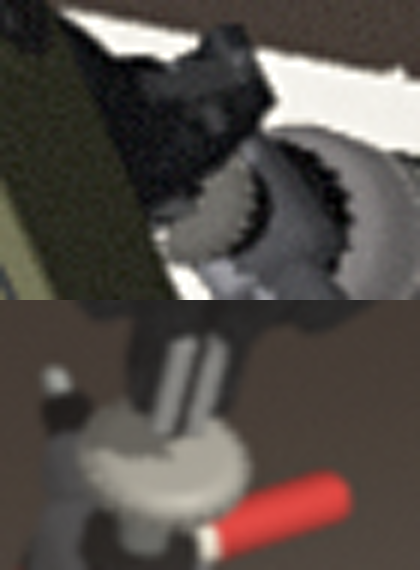

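The tips now sit in front of the knob's rear half with no contact force. They must stand about 2 cm higher than tip_extent suggests, so I'll go down gently until they touch.

```bash
python3 -m creep '[[[0,0,0,0.4,0,0,0],[0,0,0,0.4,0,0,0],[0,0,0,0.2,0,0,0],[0,0,0,0,0,0,0]]]'; python3 -m creep '[[[0,0,0,0.3,0,0,0],[0,0,0,0.2,0,0,0],[0,0,0,0,0,0,0]]]'
python3 - <<'E'
from h import *
s=telemetry.sense();R=s["tool_rot"];print(100*R.T@(np.array([.517,.3405,.267])-s["tool_pos"]))
for n in("scene","top"):
    cv2.imwrite(f"pics/{n}5.png",cv2.cvtColor(get_image(n),cv2.COLOR_RGB2BGR))
a=cv2.imread("pics/top5.png")[180:230,130:200]; b=cv2.imread("pics/scene5.png")[265:315,440:510]
cv2.imwrite("pics/z9.png",np.vstack([cv2.resize(x,None,fx=6,fy=6,interpolation=cv2.INTER_CUBIC) for x in(a,b)]))
E
```

```text
time: 5.5
tool_pos: [0.5168, 0.3402, 0.246]
tool_rot: [[0.44, -0.898, -0.0], [-0.898, -0.44, -0.0], [0.0, 0.001, -1.0]]
contact_force: [0.6, -0.3, -1.1]
gripper_width: -0.001
time: 5.88
tool_pos: [0.5172, 0.3405, 0.2423]
tool_rot: [[0.44, -0.898, 0.001], [-0.898, -0.44, 0.001], [-0.0, -0.001, -1.0]]
contact_force: [-1.6, -0.6, 5.0]
gripper_width: 0.001
[-0.01311176  0.01678526 -2.46723913]
```

View pics/z9.png

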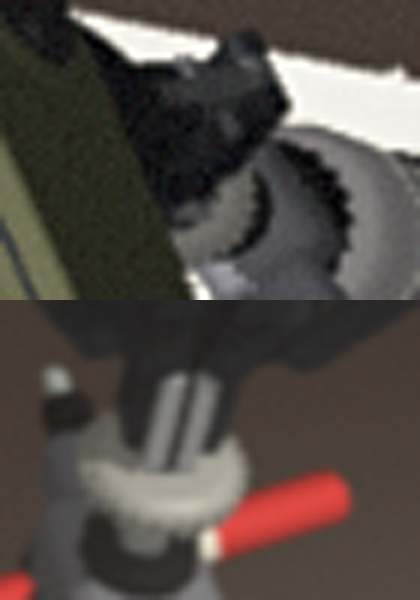

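```bash
python3 -m creep '[[[0,0,0,0.8,0,0,0],[0,0,0,0.8,0,0,0],[0,0,0,0.2,0,0,0],[0,0,0,0,0,0,0],[0,0,0,0,0,0,0]]]'
```

```text
time: 6.6
tool_pos: [0.5177, 0.3407, 0.2262]
tool_rot: [[0.44, -0.898, 0.003], [-0.898, -0.44, 0.001], [-0.0, -0.003, -1.0]]
contact_force: [-2.6, -1.7, 10.3]
gripper_width: 0.001
```

```bash
python3 -m creep '[[[0,0,0,0.3,0,0,0],[0,0,0,0,0,0,0]]]';python3 -m creep '[[[0,0,0,0.3,0,0,0],[0,0,0,0,0,0,0]]]'
```

```text
time: 6.85
tool_pos: [0.5181, 0.341, 0.2247]
tool_rot: [[0.44, -0.898, 0.004], [-0.898, -0.44, 0.002], [-0.0, -0.005, -1.0]]
contact_force: [-3.1, -1.8, 14.1]
gripper_width: 0.006
time: 7.1
tool_pos: [0.5192, 0.3415, 0.2247]
tool_rot: [[0.44, -0.898, 0.008], [-0.898, -0.44, 0.004], [-0.0, -0.009, -1.0]]
contact_force: [-3.7, -3.4, 22.9]
gripper_width: -0.0
```

```bash
python3 - <<'E'
from h import *
for n in("scene","top"):
    cv2.imwrite(f"pics/{n}6.png",cv2.cvtColor(get_image(n),cv2.COLOR_RGB2BGR))
a=cv2.imread("pics/top6.png")[180:240,130:200]; b=cv2.imread("pics/scene6.png")[265:335,430:510]
cv2.imwrite("pics/z10.png",np.vstack([cv2.copyMakeBorder(cv2.resize(a,None,fx=4,fy=4,interpolation=cv2.INTER_CUBIC),0,0,0,40,0),cv2.resize(b,None,fx=4,fy=4,interpolation=cv2.INTER_CUBIC)]))
E
```

```text
(no output)
```

View pics/z10.png

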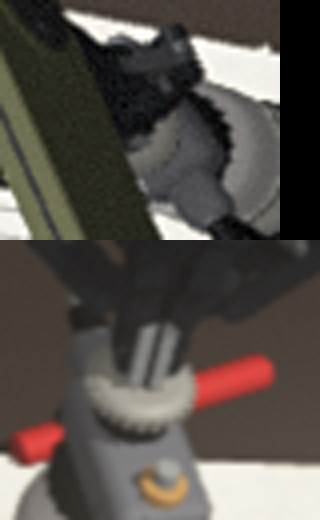

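First stroke bottomed: TCP stops at 0.2247 m and the force climbs to 23 N. The scene shows the knob right down on its collar and the pin beginning to stand out. Releasing fully.

```bash
python3 -m creep '[[[0,0,0,-1.7,0,0,0],[0,0,0,-1.7,0,0,0],[0,0,0,0,0,0,0],[0,0,0,0,0,0,0]]]';python3 - <<'E'
from h import *
for n in("scene",):
    cv2.imwrite(f"pics/{n}7.png",cv2.cvtColor(get_image(n),cv2.COLOR_RGB2BGR))
b=cv2.imread("pics/scene7.png")[265:335,430:510]
cv2.imwrite("pics/z11.png",cv2.resize(b,None,fx=6,fy=6,interpolation=cv2.INTER_CUBIC))
E
```

```text
time: 7.7
tool_pos: [0.5164, 0.34, 0.2497]
tool_rot: [[0.44, -0.898, -0.002], [-0.898, -0.44, -0.001], [0.0, 0.002, -1.0]]
contact_force: [0.0, 0.8, -0.6]
gripper_width: -0.002
```

View pics/z11.png

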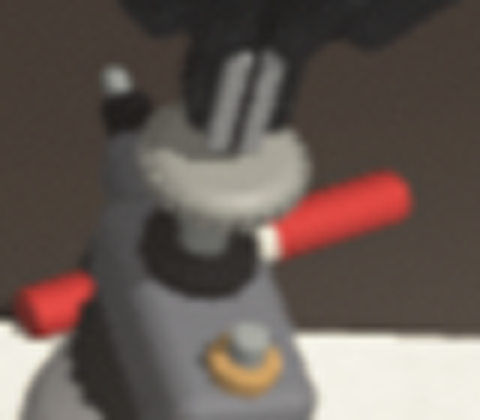

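```bash
python3 -m creep '[[[0,0,0,1.2,0,0,0],[0,0,0,1.2,0,0,0],[0,0,0,1.0,0,0,0],[0,0,0,0,0,0,0],[0,0,0,0,0,0,0]]]'; python3 -m creep '[[[0,0,0,-1.7,0,0,0],[0,0,0,-1.7,0,0,0],[0,0,0,0,0,0,0],[0,0,0,0,0,0,0]]]'; python3 -m creep '[[[0,0,0,1.2,0,0,0],[0,0,0,1.2,0,0,0],[0,0,0,1.0,0,0,0],[0,0,0,0,0,0,0],[0,0,0,0,0,0,0]]]'; python3 -m creep '[[[0,0,0,-1.7,0,0,0],[0,0,0,-1.7,0,0,0],[0,0,0,0,0,0,0],[0,0,0,0,0,0,0]]]';python3 - <<'E'
from h import *
for n in("scene",):
    cv2.imwrite(f"pics/{n}8.png",cv2.cvtColor(get_image(n),cv2.COLOR_RGB2BGR))
b=cv2.imread("pics/scene8.png")[265:335,430:510]
cv2.imwrite("pics/z12.png",cv2.resize(b,None,fx=6,fy=6,interpolation=cv2.INTER_CUBIC))
E
```

```text
time: 8.38
tool_pos: [0.5192, 0.3415, 0.2247]
tool_rot: [[0.44, -0.898, 0.008], [-0.898, -0.44, 0.004], [-0.0, -0.009, -1.0]]
contact_force: [-4.4, -2.8, 24.7]
gripper_width: 0.004
time: 8.88
tool_pos: [0.5163, 0.3399, 0.2492]
tool_rot: [[0.44, -0.898, -0.003], [-0.898, -0.44, -0.001], [0.0, 0.003, -1.0]]
contact_force: [-0.6, -0.4, 0.6]
gripper_width: -0.001
time: 9.5
tool_pos: [0.5192, 0.3415, 0.2247]
tool_rot: [[0.44, -0.898, 0.008], [-0.898, -0.44, 0.004], [-0.0, -0.009, -1.0]]
contact_force: [-5.2, -3.1, 24.5]
gripper_width: -0.005
time: 10.0
tool_pos: [0.5162, 0.3399, 0.2491]
tool_rot: [[0.44, -0.898, -0.003], [-0.898, -0.44, -0.002], [0.0, 0.003, -1.0]]
contact_force: [0.2, 0.1, 0.9]
gripper_width: 0.001
```

View pics/z12.png

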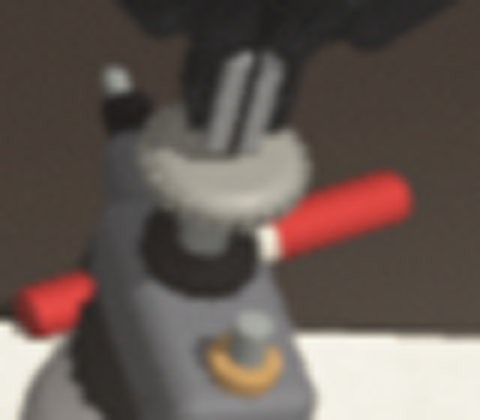

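```bash
python3 -m creep '[[[0,0,0,1.2,0,0,0],[0,0,0,1.2,0,0,0],[0,0,0,1.0,0,0,0],[0,0,0,0,0,0,0],[0,0,0,0,0,0,0]]]'; python3 -m creep '[[[0,0,0,-1.8,0,0,0],[0,0,0,-1.8,0,0,0],[0,0,0,0,0,0,0],[0,0,0,0,0,0,0]]]'; python3 - <<'E'
from h import *
for n in("scene",):
    cv2.imwrite(f"pics/{n}9.png",cv2.cvtColor(get_image(n),cv2.COLOR_RGB2BGR))
c=camera_info("scene");K=c["camera_matrix"]
g=np.array([.5478,.3645])
for z in(.213,.218,.223,.228):
    y=K@(c["R"]@np.array([*g,z])+c["t"]);print(z,(y[:2]/y[2]).round(1))
cv2.imwrite("pics/z13.png",np.hstack([cv2.resize(cv2.imread(f"pics/scene{i}.png")[310:335,460:480],None,fx=9,fy=9,interpolation=cv2.INTER_CUBIC) for i in(0,7,8,9)]))
E
```

```text
time: 10.68
tool_pos: [0.5192, 0.3415, 0.2247]
tool_rot: [[0.44, -0.898, 0.008], [-0.898, -0.44, 0.004], [-0.0, -0.009, -1.0]]
contact_force: [-4.7, -2.6, 24.6]
gripper_width: 0.002
time: 11.18
tool_pos: [0.5163, 0.3399, 0.2512]
tool_rot: [[0.44, -0.898, -0.003], [-0.898, -0.44, -0.001], [0.0, 0.003, -1.0]]
contact_force: [-0.5, -0.5, -0.2]
gripper_width: 0.003
0.213 [470.  323.3]
0.218 [470.6 321.3]
0.223 [471.2 319.3]
0.228 [471.8 317.2]
```

View pics/z13.png

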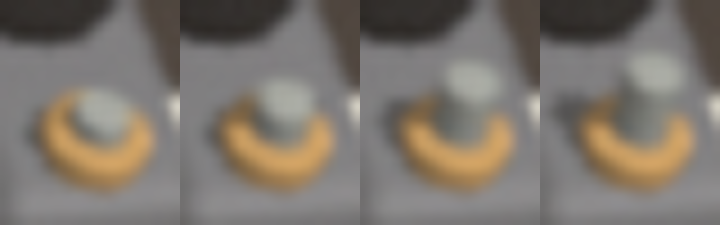

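```bash
python3 -m creep '[[[0,0,0,1.2,0,0,0],[0,0,0,1.2,0,0,0],[0,0,0,1.2,0,0,0],[0,0,0,0,0,0,0],[0,0,0,0,0,0,0]]]'; python3 -m creep '[[[0,0,0,-1.8,0,0,0],[0,0,0,-1.8,0,0,0],[0,0,0,0,0,0,0],[0,0,0,0,0,0,0]]]'; python3 -c '
from h import *
cv2.imwrite("pics/scene10.png",cv2.cvtColor(get_image("scene"),cv2.COLOR_RGB2BGR))'
python3 -m creep '[[[0,0,0,1.2,0,0,0],[0,0,0,1.2,0,0,0],[0,0,0,1.2,0,0,0],[0,0,0,0,0,0,0],[0,0,0,0,0,0,0]]]'; python3 -m creep '[[[0,0,0,-1.8,0,0,0],[0,0,0,-1.8,0,0,0],[0,0,0,0,0,0,0],[0,0,0,0,0,0,0]]]'; python3 - <<'E'
from h import *
cv2.imwrite("pics/scene11.png",cv2.cvtColor(get_image("scene"),cv2.COLOR_RGB2BGR))
cv2.imwrite("pics/z14.png",np.hstack([cv2.resize(cv2.imread(f"pics/scene{i}.png")[310:335,460:480],None,fx=9,fy=9,interpolation=cv2.INTER_CUBIC) for i in(8,9,10,11)]))
E
```

```text
time: 11.85
tool_pos: [0.5192, 0.3415, 0.2247]
tool_rot: [[0.44, -0.898, 0.008], [-0.898, -0.44, 0.004], [-0.0, -0.009, -1.0]]
contact_force: [-4.0, -2.0, 23.5]
gripper_width: 0.002
time: 12.35
tool_pos: [0.5163, 0.34, 0.2512]
tool_rot: [[0.44, -0.898, -0.003], [-0.898, -0.44, -0.001], [0.0, 0.003, -1.0]]
contact_force: [-0.3, -0.4, -0.3]
gripper_width: 0.004
time: 13.02
tool_pos: [0.5191, 0.3415, 0.2247]
tool_rot: [[0.44, -0.898, 0.008], [-0.898, -0.44, 0.004], [-0.0, -0.009, -1.0]]
contact_force: [-3.9, -3.4, 24.7]
gripper_width: -0.001
time: 13.52
tool_pos: [0.5163, 0.3399, 0.2512]
tool_rot: [[0.44, -0.898, -0.003], [-0.898, -0.44, -0.001], [0.0, 0.003, -1.0]]
contact_force: [-0.4, -0.7, -1.4]
gripper_width: 0.001
```

View pics/z14.png

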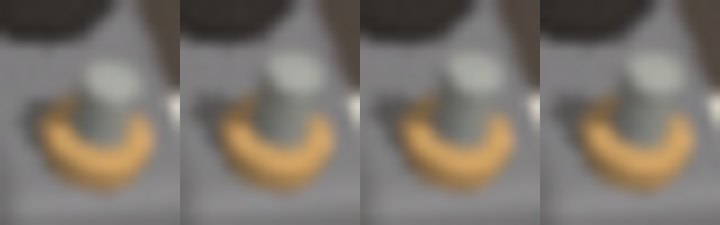

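The pin stopped rising after stroke 4. Strokes 5 and 6 bottomed fully without moving it, so it is fully out. Next I take the hand up and away.

```bash
python3 -m creep '[[[0,0,0,-3,0,0,0],[0,0,0,-5,0,0,0],[0,3,2.5,0,0,0,0],[0,4.4,3.8,0,0,0,0],[0,4.4,3.8,0,0,0,0]]]'; python3 -m creep '[[[0,4.4,3.8,0,0,0,0],[0,3,2.5,0,0,0,0],[0,0,0,0,0,0,0],[0,0,0,0,0,0,0],[0,0,0,0,0,0,0]]]'; python3 - <<'E'
from h import *
for n in("scene","top"):
    cv2.imwrite(f"pics/{n}12.png",cv2.cvtColor(get_image(n),cv2.COLOR_RGB2BGR))
a=cv2.imread("pics/scene12.png");b=cv2.imread("pics/scene0.png")
t=cv2.imread("pics/top12.png")
z=np.hstack([cv2.resize(x[265:405,400:510],None,fx=3,fy=3) for x in(b,a)])
cv2.imwrite("pics/z15.png",z)
E
```

```text
time: 14.2
tool_pos: [0.4773, 0.1885, 0.3316]
tool_rot: [[0.441, -0.897, -0.002], [-0.897, -0.441, -0.001], [-0.0, 0.002, -1.0]]
contact_force: [0.1, 0.4, 0.9]
gripper_width: 0.002
time: 14.82
tool_pos: [0.4543, 0.0965, 0.3327]
tool_rot: [[0.441, -0.897, -0.001], [-0.897, -0.441, 0.0], [-0.001, 0.001, -1.0]]
contact_force: [0.2, -0.7, -0.2]
gripper_width: -0.001
```

View pics/z15.png

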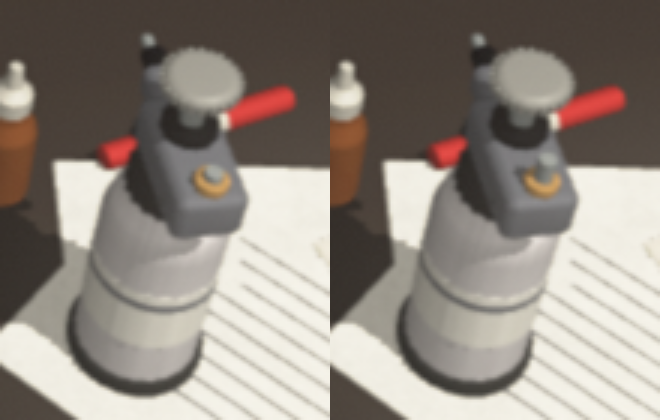

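View pics/top12.png

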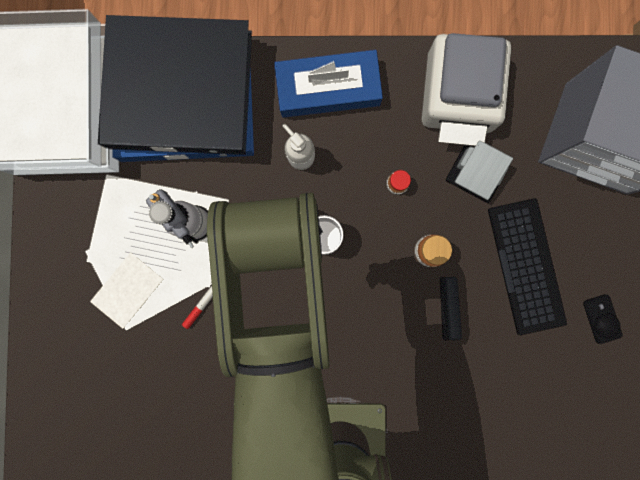

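View pics/scene12.png

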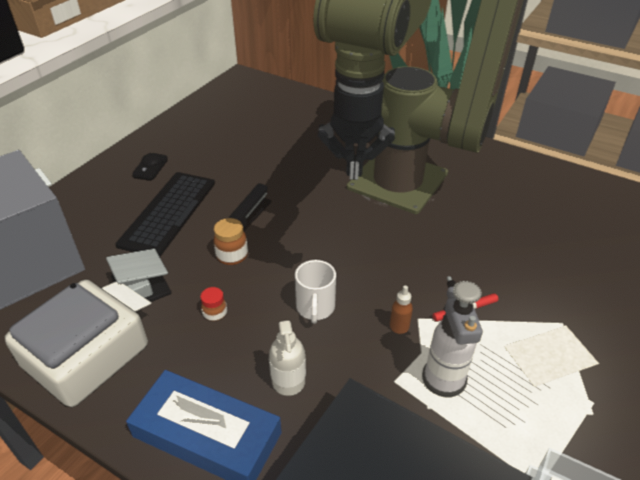

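The duster stands in the same place in both scene views, with the knob up at (467,290) and the pin out at (472,318). Nothing else has moved and the hand is clear.

```bash
python3 -c '
from workcell import robot
print(robot.finish_job())'
```

```text
the job is handed in; nothing more can be done
None
```

The duster is charged, and I handed the job in at about 15 s. I pressed the knob six times with the shut fingertips. Every stroke bottomed at the same height with 23–25 N, and between strokes the fingers lifted clear (force near zero).

- **Pin:** it rose over the first four strokes and did not move on strokes 5 and 6. Its tip is about 0.5 pixel (about 1 mm) from where the fully-out height of 228 mm projects, which is within camera error.
- **Knob and surroundings:** the last pictures show the knob up, the duster standing where it was, no visible change in the other objects and the hand well clear. In the top view the arm hides the glue bottle and part of the marker and mug. The scene view shows them all unmoved.
- **Disagreement:** the fingertips touched the knob about 22 mm lower than `robot.tip_extent` implied. The pictures showed the same offset, so I set the stroke depth by contact force and the pictures instead.
- **Small drift:** the arm drifted about 2–3 mm sideways while pressing and returned on each release.

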